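# Build up a pulley set on the assembly arbor

### The job

Build up the pulley set on the upright post of the arbor: slip on the ball bearing first, then the grooved belt pulley, then the short thick-walled sleeve and last the hexagon nut, each sitting down flat on the one below. Leave the tall thin-walled sleeve where it stands, and do not knock over the two bolts standing between the parts.

Things in the scene. Friction and masses are not known exactly. Their poses are not given: they have to be found in the camera images.
- arbor: assembly arbor, fixed to the bench: a round grey foot plate, 76 mm across and 6 mm thick, with a bright upright post of 12 mm diameter at its centre; the post's top is 60 mm above the bench and its last 5 mm are coned. Origin: centre of the plate's underside, on the post's axis, at bench height; z up
- bearing: ball bearing lying flat, outside diameter 47 mm, 14 mm high, 20 mm bore, white-metal rings, about 0.11 kg. Origin: centre of the underside, z up along the bore
- pulley: grooved belt pulley (spool shape) of dark steel lying flat: two flanges of 56 mm diameter, 4 mm thick, at top and bottom, with a core of 46 mm diameter between them; 16 mm high in all, about 0.18 kg, 22 mm bore right through. Origin: centre of the underside, z up along the bore
- short_sleeve: short, thick-walled plain round sleeve, outside diameter 36 mm, 16 mm high, about 0.08 kg, steel, axis upright; 22 mm bore right through. Origin: centre of the underside, z up along the bore
- tall_sleeve: tall, slim, thin-walled round sleeve (a piece of tube), outside diameter 28 mm, 50 mm high; it is not used and stays where it stands; steel, axis upright; 22 mm bore right through. Origin: centre of the underside, z up along the bore
- nut: hexagon nut, 36 mm across flats, hexagon 16 mm high with a 1 mm raised face of 32 mm diameter on top, about 0.09 kg; it has no thread and slips over the post; steel, axis upright; 22 mm bore right through. Origin: centre of the underside, z up along the bore; the x axis is square to a pair of flats, and so are the directions 60 degrees to either side of it
- bolt_a: steel bolt standing on its head among the parts, 28 mm high, head 19 mm wide; a bystander. Origin: centre of the underside, z up
- bolt_b: yellowish bolt standing on its head among the parts, 38 mm high, head 19 mm wide; a bystander. Origin: centre of the underside, z up
Things that resemble listed ones, but are neither listed nor needed, are in the scene too. Leave any blue or pink look-alike of the short_sleeve alone.

How it is judged (in metres and radians):
At the end, for the whole second after the job is handed in: Bearing, pulley, short sleeve and nut are on the post in that order from below, let go and at rest: within 8 mm of its axis, level to 0.12 rad, undersides 6, 20, 36 and 52 mm above the bench, within 4 mm; the tall sleeve is within 15 mm of its start (horizontal distance between each of bearing, pulley, short_sleeve, nut and arbor below 0.008 m and z of bearing in the frame of arbor between 0.002 and 0.01 m and angle between each of bearing, pulley, short_sleeve, nut's own z axis and vertical below 0.12 rad and linear speed of each of bearing, pulley, short_sleeve, nut below 0.02 m/s and contact force between each of bearing, pulley, short_sleeve, nut and the fingers below 0.05 N and z of pulley in the frame of arbor between 0.016 and 0.024 m and z of short_sleeve in the frame of arbor between 0.032 and 0.04 m and z of nut in the frame of arbor between 0.048 and 0.056 m and distance of tall_sleeve from where it was at the start of the episode below 0.015 m); the robot touches nothing.
It fails at once if a standing bolt is knocked over (angle between any of bolt_a, bolt_b's own z axis and vertical above 0.6 rad).
It also fails if it takes over 90 s, if anything falls off the work surface, if the arm or the gripper's body presses on something with over 40 N, if the wrist force passes 120 N, or if a joint passes its speed limit or range.

### The arm

A 7-joint arm with a two-finger parallel gripper is mounted at the origin on a cart in front of the work surface, level with it; the furniture and walls round the work are solid. World frame = base frame: x ahead of the robot, y to its left, z up, the work surface at z = 0. Lengths are in mm, angles in rad, forces in N, time in s.
With the tool pointing down it reaches from about 425 to 875 mm from the base axis. Payload 8.4 kg.
Tool frame: the origin (TCP) lies at the very end of the fingers, on their centre line; the grasp point (between the pads) lies 19 mm behind it (arm.grasp_offset is the distance from the TCP to the grasp point, in mm); z points along the fingers, y is the line along which they close (so a half turn about z gives the same grasp; the last joint's range is limited). The gripper opens to 87 mm and grips with 3 to 60 N. Pads are 19 mm wide; open, the fingers measure 117 mm over their backs; the gripper's body (75 mm by 190 mm) begins 51 mm behind the grasp point.
Start: joints at [-1.325, 0.333, 0.04, 1.465, -0.013, 1.343, -0.059], TCP at [219.705, 611.713, 222.546] pointing down, gripper open.
Joint ranges: [-2.58, 2.58], [-0.38, 2.09], [-1.3, 1.39], [0.25, 2.4], [-1.5, 4.64], [0.08, 2.09], [-2.65, 2.65]. Speed limits (rad/s): [2.22, 2.22, 2.79, 2.79, 3.14, 3.14, 3.14].

### API

Orientations are given as a 3x3 rotation matrix whose columns are the frame's x, y, z axes.
In Python, from workcell import arm, eyes, hand_in gives the robot as it stands.
- The arm moves only by the tool send_rows, never from a script. Its argument "targets" is a list of rows, each an object of numbers: "x", "y", "z": the shift along the tool's x, y, z in cm; "ax", "ay", "az": the turn, a rotation vector about the tool's x, y, z in rad; "grip": the opening, from 0 (shut) to 1 (fully open). A call has exactly 8 rows; each row is the pose to reach, as a shift and turn from the pose commanded when the call began, along the tool's axes at that moment; what a row does not reach only later rows make up. A row lasts 1/12 s, in which the tool goes at most 41.7 mm and 7.16 degrees, less where a joint would pass 70% of its speed; a pose out of reach is approached as far as the arm can. A call with a gripper value outside its range is refused whole. The fingers move at their own pace and stop on an object; "newtons" is the grip in N (left out, the last holds). Time passes only in rows, so rows that repeat a pose let the fingers close, or fill a call up. It gives the time, the measured TCP pose, the force, the opening and the grip force at its end, in the units of the state.
- arm.read_state(): the state, without advancing time (a new reading comes with each control period).
- eyes.get_image(name): name is "side" or "top"; returns the picture (400x640x3 uint8, red, green, blue); there is no depth.
- eyes.camera_params(name): a dict with "camera_matrix" (3x3 intrinsics, pixels), "cam_to_world" (4x4, takes a point from camera to world coordinates). Camera axes: x right, y down, z forward; pixel columns grow to the right and rows downward; lengths in mm; the calibration is good to about 2 mm. A picture is of the moment at which its call begins. camera_params takes no time and is no camera call.
- hand_in(): hands the job in; it is judged then, once.
The state is a dict: "time": time; "q": joint angles; "dq": joint speeds; "joint_efforts": joint torques, N m; "position": TCP position; "ee_rot": TCP orientation; "force": force on the tool from outside, world axes, zero at the start; "moment": the same for the moment, N m; "finger_gap": finger opening in mm; "grip_force": force on a finger pad.
Only numpy, scipy, OpenCV 4.12 (cv2) and the standard library are available. Lean on these libraries where they do the work, as an engineer would, in place of code of your own. Each camera call takes 0.05 s, during which the arm holds its last target. There are 200 camera calls.

## Working session

There is one attempt and no reset: what is moved stays moved. The work goes in short steps, Python scripts to look and compute and a tool call to move; the robot and the scene stay as the last step left them, time stands still between calls to the robot, and variables do not carry over. Pictures are saved under pics/ and viewed, at most 14 in all, crops included, and the job is handed in when it is done.

Besides the shell and the picture viewer there is one more tool, called after "Call:" by a JSON object that holds its "name" and its "arguments", one argument or row to a line. send_rows: Moves the arm, as the interface text tells. Its arguments: {"type":"object","properties":{"targets":{"type":"array","items":{"type":"object","properties":{"x":{"type":"number"},"y":{"type":"number"},"z":{"type":"number"},"ax":{"type":"number"},"ay":{"type":"number"},"az":{"type":"number"},"grip":{"type":"number"}}}},"newtons":{"type":"number"}},"required":["targets"]}

```bash
mkdir -p pics
python3 - <<'E'
from workcell import arm,eyes
import cv2
for n in("top","side"):
    im=eyes.get_image(n);cv2.imwrite(f"pics/{n}0.png",im[:,:,::-1])
    p=eyes.camera_params(n);print(n,p["camera_matrix"],p["cam_to_world"])
s=arm.read_state();print(s)
E
```

```text
top [[393.84543902   0.         315.9276948 ]
 [  0.         393.84543902 198.39492239]
 [  0.           0.           1.        ]] [[ 6.90995503e-03 -9.97012277e-01  7.69335588e-02  3.64489874e+02]
 [-9.99248987e-01 -9.81789749e-03 -3.74842762e-02  3.36641443e+02]
 [ 3.81276093e-02 -7.66167660e-02 -9.96331349e-01  8.99818766e+02]
 [ 0.00000000e+00  0.00000000e+00  0.00000000e+00  1.00000000e+00]]
side [[440.09195022   0.         322.61246535]
 [  0.         440.09195022 196.65082711]
 [  0.           0.           1.        ]] [[ 9.47812649e-01 -1.55484915e-01  2.78344435e-01  1.94874626e+02]
 [-3.18696886e-01 -4.37018099e-01  8.41098970e-01 -4.07667822e+02]
 [-9.13664575e-03 -8.85911747e-01 -4.63763839e-01  4.45365773e+02]
 [ 0.00000000e+00  0.00000000e+00  0.00000000e+00  1.00000000e+00]]
{'time': 0.1, 'q': array([-1.32521179,  0.33383563,  0.03986373,  1.4661828 , -0.01339856,
        1.34329117, -0.05852491]), 'dq': array([-0.00117096,  0.00054708,  0.00108486, -0.00272848,  0.00098729,
       -0.0005932 ,  0.00100283]), 'joint_efforts': array([ 4.59534131e-03, -6.57807255e+01,  1.33988690e+00, -4.04715264e+01,
       -5.99267031e-02,  4.08736628e-02,  1.02072624e-04]), 'position': array([219.57239558, 611.34183769, 221.75107275]), 'ee_rot': array([[-9.41137792e-01,  3.38022922e-01, -4.00058126e-04],
       [ 3.38023145e-01,  9.41136763e-01, -1.39491167e-03],
       [-9.50027082e-05, -1.44803299e-03, -9.99998947e-01]]), 'force': array([-0.39644439,  0.49599625,  0.1928392 ]), 'moment': array([ 0.03113583, -0.03133287,  0.00521062]), 'grip_force': 0.0, 'finger_gap': 86.99954524899599}
```

View pics/top0.png

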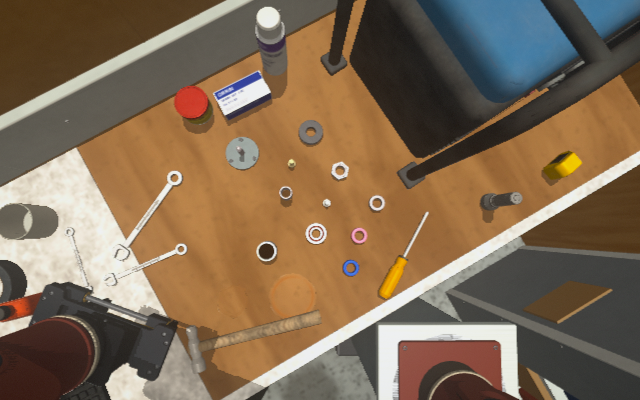

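View pics/side0.png

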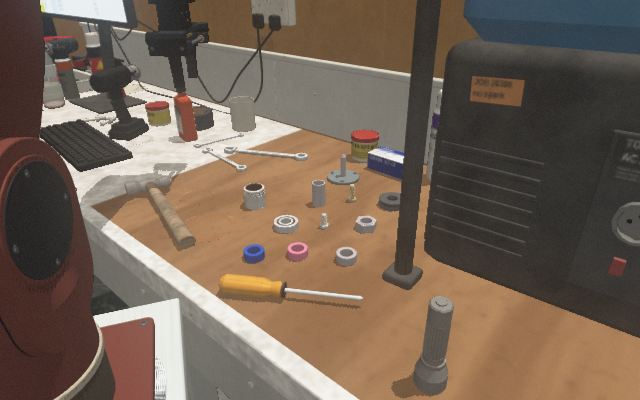

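Top view: arbor (242,153), pulley (311,132), nut (340,171), short sleeve (377,203), bearing (316,233), tall sleeve (286,193), bolts (326,203) and (292,163). In the side view the rack leg stands near (405,275), and it's close to the sleeve and nut.

```bash
cat > h.py <<'E'
import cv2,numpy as np
from workcell import arm,eyes
def ray(cam,u,v,z):
    p=eyes.camera_params(cam);K=p["camera_matrix"];T=p["cam_to_world"]
    d=T[:3,:3]@np.linalg.solve(K,[u,v,1.]);o=T[:3,3]
    return o+d*(z-o[2])/d[2]
def proj(cam,P):
    p=eyes.camera_params(cam);T=p["cam_to_world"];c=T[:3,:3].T@(np.array(P,float)-T[:3,3]);q=p["camera_matrix"]@c
    return q[:2]/q[2]
def mask(im):  # grey things against the wood
    h=cv2.cvtColor(im,cv2.COLOR_RGB2HSV); return (h[:,:,1]<95).astype(np.uint8)*255
def blobs(im,seeds,r=24):
    m=mask(im);n,l,st,c=cv2.connectedComponentsWithStats(m);out={}
    for k,(u,v) in seeds.items():
        w=l[v-16:v+17,u-16:u+17];ids=[i for i in np.unique(w) if i and st[i,4]>12 and st[i,4]<3000]
        if not ids: continue
        i=max(ids,key=lambda i:(w==i).sum())
        cn=max(cv2.findContours((l==i).astype(np.uint8),cv2.RETR_EXTERNAL,cv2.CHAIN_APPROX_NONE)[0],key=len)
        mo=cv2.moments(cv2.convexHull(cn));out[k]=(mo["m10"]/mo["m00"],mo["m01"]/mo["m00"],st[i,:5])
    return out
E
python3 - <<'E'
from h import *
H=dict(arbor=6,pulley=16,nut=16,short=16,bearing=14,tall=50,bolta=28,boltb=38)
S={"top":dict(arbor=(242,153),pulley=(311,132),nut=(340,171),short=(377,203),bearing=(316,233),tall=(286,193),bolta=(326,203),boltb=(292,163)),
"side":dict(arbor=(343,177),pulley=(391,201),nut=(366,224),short=(346,256),bearing=(286,224),tall=(319,194),bolta=(324,221),boltb=(352,194))}
for cam in S:
    im=cv2.imread(f"pics/{cam}0.png")[:,:,::-1].copy()
    for k,(u,v,st) in blobs(im,S[cam]).items(): print(cam,k,round(u,1),round(v,1),st,ray(cam,u,v,H[k]/2).round(1))
im=cv2.imread("pics/top0.png");m=mask(im[:,:,::-1].copy())
a=cv2.resize(im[100:260,220:410],None,fx=4,fy=3.75,interpolation=2);cv2.imwrite("pics/c1.png",a)
b=cv2.imread("pics/side0.png")[140:280,230:420];cv2.imwrite("pics/c2.png",cv2.resize(b,None,fx=4.2,fy=4.2,interpolation=2))
# overhead frame pieces
for p in [(410,175),(333,65)]: print(p,ray("top",*p,0).round())
print(ray("side",403,275,0).round())
E
```

```text
top arbor 241.7 152.8 [225 137  34  33 875] [536.8 473.6   3. ]
top pulley 310.4 131.9 [299 120  24  25 406] [586.7 317.    8. ]
top nut 339.5 170.2 [331 161  18  19 193] [498.7 249.6   8. ]
top short 376.5 202.5 [369 195  16  16 151] [425.2 164.6   8. ]
top bearing 315.7 233.1 [305 223  22  21 276] [354.9 303.1   7. ]
top tall 285.4 192.5 [279 186  14  14 104] [444.5 371.7  25. ]
top bolta 326.4 202.6 [323 199   8   8  52] [423.6 279.6  14. ]
top boltb 290.9 161.0 [289 160   5   3  14] [516.4 360.6  19. ]
side arbor 344.4 178.2 [327 154  33  49 592] [538.6 466.3   3. ]
side nut 365.5 223.8 [355 215  22  19 333] [498.9 251.7   8. ]
side short 345.9 256.1 [336 247  21  20 359] [425.3 165.5   8. ]
side bearing 285.5 223.6 [273 214  26  20 404] [354.9 305.3   7. ]
side tall 318.5 192.7 [312 179  14  28 361] [444.6 374.3  25. ]
side bolta 323.6 221.6 [319 213  10  17 113] [422.8 276.6  14. ]
side boltb 344.4 178.2 [327 154  33  49 592] [526.2 434.7  19. ]
(410, 175) [491.  84.   0.]
(333, 65) [750. 265.   0.]
[498.  96.   0.]
```

View pics/c1.png

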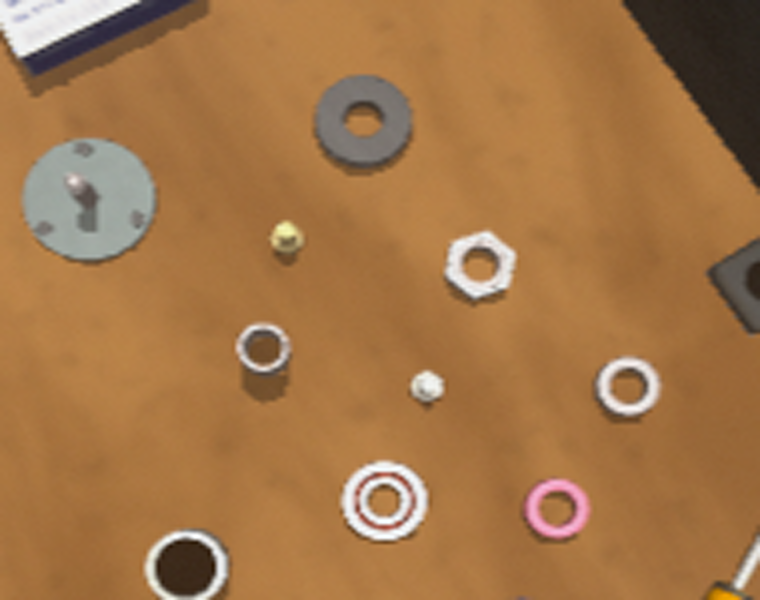

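View pics/c2.png

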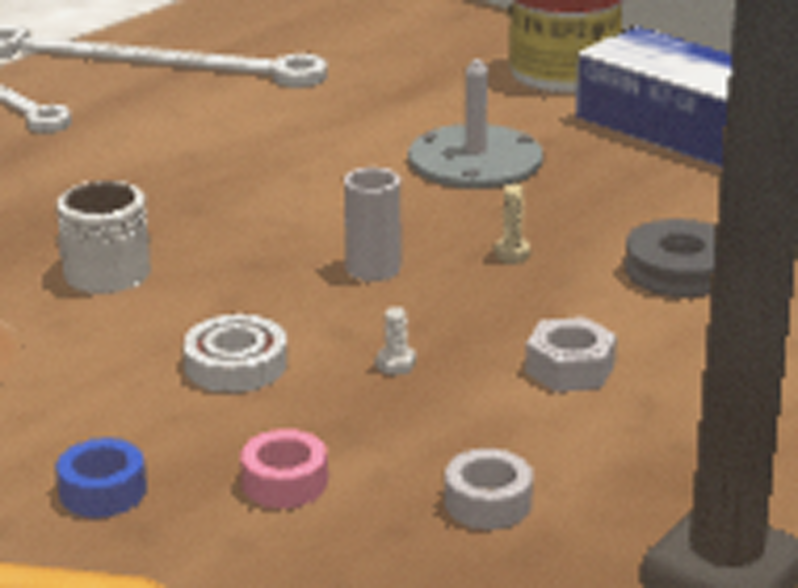

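Crops: the top view shows the post tip near pixel (238,148), the nut flats clearly, and pulley and bearing clear of the bolts. The side view shows the post tip at (343,155). The parts match in both views within 2 mm. Next I check the arbor axis, nut angle and pulley from the side.

Run:
```python
from h import *
print("tip top",ray("top",238,147.5,58).round(1),"side",ray("side",343.3,155,60).round(1))
print("plate pred px",[proj(c,[537,473,6]).round(1) for c in("top","side")],"tip pred",[proj(c,[537,473,60]).round(1) for c in("top","side")])
print("pulley side pred",proj("side",[587,317,8]).round(1))
im=cv2.imread("pics/top0.png")[:,:,::-1].copy()
m=cv2.resize(im[155:187,325:357],None,fx=8,fy=8,interpolation=cv2.INTER_CUBIC)
s=cv2.cvtColor(m,cv2.COLOR_RGB2HSV)[:,:,1];mm=(s<95).astype(np.uint8)
c=max(cv2.findContours(mm,0,1)[0],key=cv2.contourArea)[:,0,:]
w=np.array([ray("top",325+(u+.5)/8-.5,155+(v+.5)/8-.5,16)[:2] for u,v in c]);ctr=w.mean(0)
h=cv2.convexHull(w.astype(np.float32))[:,0];ctr=(h.min(0)+h.max(0))/2
# width function: min width directions
for a in range(0,60,4):
    W=[np.ptp(h@[np.cos(np.radians(a+b)),np.sin(np.radians(a+b))]) for b in(0,60,120)];print(a,np.round(W,1),round(sum(W)/3,2))
print("machine corner",ray("side",426,240,0).round(),proj("top",ray("side",426,240,0)).round())
```

```text
tip top [537.6 473.4  58. ] side [536.9 471.3  60. ]
plate pred px [array([241.8, 152.4]), array([342.8, 176. ])] tip pred [array([238. , 147.6]), array([343.1, 154.7])]
pulley side pred [391.7 201.3]
0 [42.5 42.1 42.5] 42.38
4 [42.  41.6 42.1] 41.9
8 [41.4 41.  41.6] 41.33
12 [40.6 40.3 40.9] 40.59
16 [39.7 39.6 40. ] 39.75
20 [39.  39.3 39.6] 39.27
24 [39.3 39.8 40.4] 39.82
28 [40.  40.6 41.2] 40.58
32 [40.6 41.4 41.9] 41.3
36 [41.3 42.1 42.6] 41.98
40 [41.9 42.6 43. ] 42.49
44 [42.3 42.8 43.3] 42.81
48 [42.5 43.  43.4] 42.97
52 [42.6 43.  43.3] 42.97
56 [42.5 42.8 43. ] 42.75
machine corner [586. 175.   0.] [371. 134.]
```

```bash
cat > go.py <<'E'
import sys,numpy as np
from scipy.spatial.transform import Rotation as Ro
from workcell import arm
x,y,z,a=map(float,sys.argv[1:5]);a=np.radians(a)
s=arm.read_state();R=s["ee_rot"]
best=None
for b in(a,a+np.pi):
    Y=np.array([np.cos(b),np.sin(b),0]);Z=np.array([0,0,-1.]);T=np.c_[np.cross(Y,Z),Y,Z]
    rv=Ro.from_matrix(R.T@T).as_rotvec()
    if best is None or np.linalg.norm(rv)<np.linalg.norm(best):best=rv
print("t",round(s["time"],2),"d_cm",(R.T@(np.array([x,y,z])-s["position"])/10).round(2),"rv",best.round(3),"q7",s["q"][6].round(2),"gap",s["finger_gap"].round(1))
E
python3 go.py 355 304 120 35
```

```text
Traceback (most recent call last):
  File "go.py", line 11, in <module>
    print("t",round(s["time"],2),"d_cm",(R.T@(np.array([x,y,z])-s["position"])/10).round(2),"rv",best.round(3),"q7",s["q"][6].round(2),"gap",s["finger_gap"].round(1))
                                                                                                                                             ^^^^^^^^^^^^^^^^^^^^^
AttributeError: 'float' object has no attribute 'round'
```

```bash
sed -i 's/s\["finger_gap"\].round(1)/round(s["finger_gap"],1)/' go.py; python3 go.py 355 304 120 35
```

```text
t 0.1 d_cm [-23.13 -24.33  10.21] rv [-0.001  0.001  0.615] q7 -0.06 gap 87.0
```

Call:
{"name": "send_rows", "arguments": {
  "targets": [
    {"x":-3,"y":-3,"z":0,"az":0.1,"grip":1},
    {"x":-6,"y":-6.2,"z":0,"az":0.2,"grip":0.9},
    {"x":-9,"y":-9.4,"z":0,"az":0.3,"grip":0.8},
    {"x":-12,"y":-12.6,"z":0,"az":0.4,"grip":0.8},
    {"x":-15,"y":-15.8,"z":2,"az":0.5,"grip":0.8},
    {"x":-18,"y":-19,"z":5,"az":0.6,"grip":0.8},
    {"x":-21,"y":-22,"z":8,"az":0.615,"grip":0.8},
    {"x":-23.1,"y":-24.3,"z":10.2,"az":0.615,"grip":0.8}
  ],
  "newtons": 25
}}

```text
invalid input at $.targets[0]: expected keys x, y, z, ax, ay, az, grip
```

Call:
{"name": "send_rows", "arguments": {
  "targets": [
    {"x":0,"y":0,"z":0,"grip":0.8},
    {"x":0,"y":0,"z":0,"grip":0.8},
    {"x":0,"y":0,"z":0,"grip":0.8},
    {"x":0,"y":0,"z":0,"grip":0.8},
    {"x":0,"y":0,"z":0,"grip":0.8},
    {"x":0,"y":0,"z":0,"grip":0.8},
    {"x":0,"y":0,"z":0,"grip":0.8},
    {"x":0,"y":0,"z":0,"grip":0.8}
  ]
}}

```text
invalid input at $.targets[0]: expected keys x, y, z, ax, ay, az, grip
```

```bash
python3 go.py 355 304 4 35
```

```text
t 0.1 d_cm [-23.13 -24.32  21.81] rv [-0.001  0.001  0.615] q7 -0.06 gap 87.0
```

Call:
{"name": "send_rows", "arguments": {
  "targets": [
    {"x":-3,"y":-3,"z":0,"ax":0,"ay":0,"az":0.1,"grip":1},
    {"x":-6,"y":-6.2,"z":0,"ax":0,"ay":0,"az":0.2,"grip":0.9},
    {"x":-9,"y":-9.4,"z":0,"ax":0,"ay":0,"az":0.3,"grip":0.8},
    {"x":-12,"y":-12.6,"z":0,"ax":0,"ay":0,"az":0.4,"grip":0.8},
    {"x":-15,"y":-15.8,"z":2,"ax":0,"ay":0,"az":0.5,"grip":0.8},
    {"x":-18,"y":-19,"z":5,"ax":0,"ay":0,"az":0.6,"grip":0.8},
    {"x":-21,"y":-22,"z":8,"ax":0,"ay":0,"az":0.615,"grip":0.8},
    {"x":-23.1,"y":-24.3,"z":10.2,"ax":0,"ay":0,"az":0.615,"grip":0.8}
  ],
  "newtons": 25
}}

```text
time: 0.77
position: [345.1, 326.7, 137.6]
ee_rot: [[-0.572, 0.82, 0.0], [0.82, 0.572, 0.001], [0.0, 0.001, -1.0]]
force: [0.9, 0.8, -0.2]
finger_gap: 70.2
grip_force: 0.0
```

```bash
python3 go.py 355 304 4 35
```

```text
t 0.77 d_cm [-2.43 -0.5  13.36] rv [ 0.001 -0.    -0.002] q7 -0.23 gap 70.2
```

Call:
{"name": "send_rows", "arguments": {
  "targets": [
    {"x":0,"y":0,"z":0,"ax":0,"ay":0,"az":0,"grip":0.8},
    {"x":0,"y":0,"z":0,"ax":0,"ay":0,"az":0,"grip":0.8},
    {"x":0,"y":0,"z":2,"ax":0,"ay":0,"az":0,"grip":0.8},
    {"x":0,"y":0,"z":4,"ax":0,"ay":0,"az":0,"grip":0.8},
    {"x":0,"y":0,"z":6,"ax":0,"ay":0,"az":0,"grip":0.8},
    {"x":0,"y":0,"z":8,"ax":0,"ay":0,"az":0,"grip":0.8},
    {"x":0,"y":0,"z":8,"ax":0,"ay":0,"az":0,"grip":0.8},
    {"x":0,"y":0,"z":8,"ax":0,"ay":0,"az":0,"grip":0.8}
  ]
}}

```text
time: 1.43
position: [344.0, 329.1, 58.3]
ee_rot: [[-0.575, 0.818, -0.001], [0.818, 0.575, -0.001], [-0.0, -0.001, -1.0]]
force: [0.1, 0.7, 0.4]
finger_gap: 69.4
grip_force: 0.0
```

```bash
python3 go.py 355 304 4 35
python3 - <<'E'
from h import *
im=eyes.get_image("side");cv2.imwrite("pics/s1.png",cv2.resize(im[140:280,230:420],None,fx=4,fy=4,interpolation=2)[:,:,::-1])
E
```

```text
t 1.43 d_cm [-2.68 -0.54  5.44] rv [-0.001  0.     0.001] q7 -0.2 gap 69.4
```

View pics/s1.png

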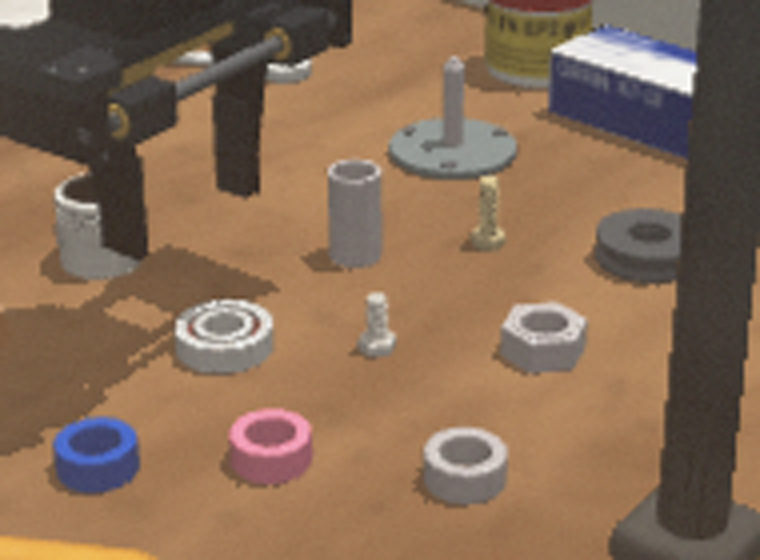

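The gripper has lagged short: the fingers are left of the bearing (crop 225,330), and nothing has been touched. I'll shift over and go down.

Call:
{"name": "send_rows", "arguments": {
  "targets": [
    {"x":-1.35,"y":-0.25,"z":0,"ax":0,"ay":0,"az":0,"grip":0.8},
    {"x":-2.7,"y":-0.5,"z":0,"ax":0,"ay":0,"az":0,"grip":0.8},
    {"x":-2.7,"y":-0.5,"z":1.5,"ax":0,"ay":0,"az":0,"grip":0.8},
    {"x":-2.7,"y":-0.5,"z":3,"ax":0,"ay":0,"az":0,"grip":0.8},
    {"x":-2.7,"y":-0.5,"z":4.4,"ax":0,"ay":0,"az":0,"grip":0.8},
    {"x":-2.7,"y":-0.5,"z":5.3,"ax":0,"ay":0,"az":0,"grip":0.8},
    {"x":-2.7,"y":-0.5,"z":5.3,"ax":0,"ay":0,"az":0,"grip":0.8},
    {"x":-2.7,"y":-0.5,"z":5.3,"ax":0,"ay":0,"az":0,"grip":0.8}
  ]
}}

```text
time: 2.15
position: [356.4, 304.0, 6.1]
ee_rot: [[-0.574, 0.819, 0.0], [0.819, 0.574, 0.0], [0.0, 0.001, -1.0]]
force: [-0.3, -0.2, 0.2]
finger_gap: 69.4
grip_force: 0.0
```

Call:
{"name": "send_rows", "arguments": {
  "targets": [
    {"x":0,"y":0,"z":0,"ax":0,"ay":0,"az":0,"grip":0.6},
    {"x":0,"y":0,"z":0,"ax":0,"ay":0,"az":0,"grip":0.5},
    {"x":0,"y":0,"z":0,"ax":0,"ay":0,"az":0,"grip":0.4},
    {"x":0,"y":0,"z":0,"ax":0,"ay":0,"az":0,"grip":0.4},
    {"x":0,"y":0,"z":0,"ax":0,"ay":0,"az":0,"grip":0.4},
    {"x":0,"y":0,"z":0,"ax":0,"ay":0,"az":0,"grip":0.4},
    {"x":0,"y":0,"z":0,"ax":0,"ay":0,"az":0,"grip":0.4},
    {"x":0,"y":0,"z":0,"ax":0,"ay":0,"az":0,"grip":0.4}
  ],
  "newtons": 25
}}

```text
time: 2.82
position: [356.0, 303.5, 5.6]
ee_rot: [[-0.574, 0.819, -0.0], [0.819, 0.574, -0.0], [0.0, -0.0, -1.0]]
force: [-1.9, -1.6, 6.6]
finger_gap: 45.3
grip_force: 25.1
```

```bash
python3 go.py 537 472.7 110 35
```

```text
t 2.82 d_cm [  3.48  24.53 -10.44] rv [-0. -0.  0.] q7 -0.12 gap 45.3
```

Call:
{"name": "send_rows", "arguments": {
  "targets": [
    {"x":0,"y":0,"z":-2,"ax":0,"ay":0,"az":0,"grip":0.4},
    {"x":0,"y":0,"z":-5,"ax":0,"ay":0,"az":0,"grip":0.4},
    {"x":0,"y":0,"z":-8,"ax":0,"ay":0,"az":0,"grip":0.4},
    {"x":0,"y":0,"z":-10.5,"ax":0,"ay":0,"az":0,"grip":0.4},
    {"x":0.4,"y":3,"z":-10.5,"ax":0,"ay":0,"az":0,"grip":0.4},
    {"x":0.8,"y":6,"z":-10.5,"ax":0,"ay":0,"az":0,"grip":0.4},
    {"x":1.2,"y":9,"z":-10.5,"ax":0,"ay":0,"az":0,"grip":0.4},
    {"x":1.6,"y":12,"z":-10.5,"ax":0,"ay":0,"az":0,"grip":0.4}
  ]
}}

```text
time: 3.48
position: [446.1, 386.4, 110.4]
ee_rot: [[-0.574, 0.819, 0.0], [0.819, 0.574, 0.0], [0.0, 0.0, -1.0]]
force: [0.1, 0.8, -0.6]
finger_gap: 45.2
grip_force: 25.0
```

Call:
{"name": "send_rows", "arguments": {
  "targets": [
    {"x":0.5,"y":3,"z":0,"ax":0,"ay":0,"az":0,"grip":0.4},
    {"x":1.0,"y":6,"z":0,"ax":0,"ay":0,"az":0,"grip":0.4},
    {"x":1.5,"y":9,"z":0,"ax":0,"ay":0,"az":0,"grip":0.4},
    {"x":1.8,"y":11,"z":0,"ax":0,"ay":0,"az":0,"grip":0.4},
    {"x":1.9,"y":12.5,"z":0,"ax":0,"ay":0,"az":0,"grip":0.4},
    {"x":1.9,"y":12.5,"z":0,"ax":0,"ay":0,"az":0,"grip":0.4},
    {"x":1.9,"y":12.5,"z":0,"ax":0,"ay":0,"az":0,"grip":0.4},
    {"x":1.9,"y":12.5,"z":0,"ax":0,"ay":0,"az":0,"grip":0.4}
  ]
}}

```text
time: 4.15
position: [536.2, 472.0, 109.7]
ee_rot: [[-0.573, 0.819, -0.001], [0.819, 0.573, -0.001], [-0.0, -0.001, -1.0]]
force: [-0.6, -0.2, -3.1]
finger_gap: 45.1
grip_force: 25.0
```

```bash
python3 go.py 537 472.7 80 35
python3 - <<'E'
from h import *
for c,b in(("side",(110,250,280,420)),("top",(100,220,190,330))):
    im=eyes.get_image(c);cv2.imwrite(f"pics/p1{c}.png",cv2.resize(im[b[0]:b[1],b[2]:b[3]],None,fx=4,fy=4,interpolation=2)[:,:,::-1])
E
```

```text
t 4.15 d_cm [0.01 0.11 2.97] rv [-0.001  0.    -0.   ] q7 -0.06 gap 45.1
```

View pics/p1side.png

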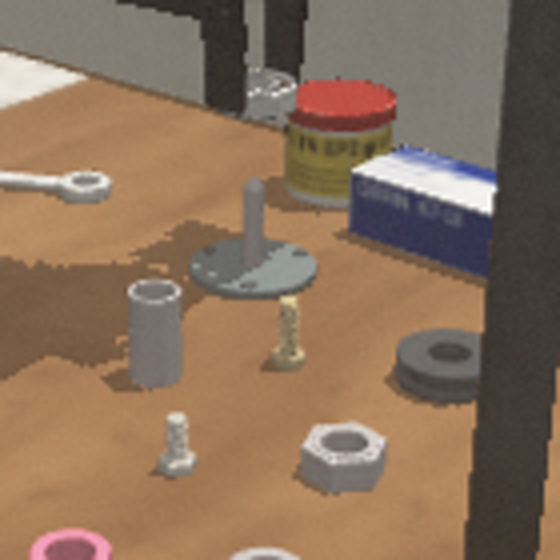

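The bearing is held between the fingers, at crop (268,88), above the post. I'll compare its pixel position with the prediction.

Run:
```python
from h import *
print(proj("side",[537,472.5,118]))
im=cv2.imread("pics/p1side.png")[:,:,::-1].copy()
m=mask(im)[60:125,235:310];v=cv2.cvtColor(im,cv2.COLOR_RGB2HSV)[60:125,235:310,2]
print(((v>115)).sum(0));
```

```text
[343.45245398 130.76013733]
[ 6  6  5  5  5  5  5  4  3  3  4 10 17 29 51 58 58 61 62 61 60 59 58 58
 58 56 57 56 45 46 46 48 49 49 49 48 48 48 47 47 46 47 53 53 53 52 49 48
 47 46 46 43 41 40 36 34 34 33 31 29 28 27 25 25 27 29 39 48 49 48 50 55
 55 54 54]
```

View pics/p1top.png

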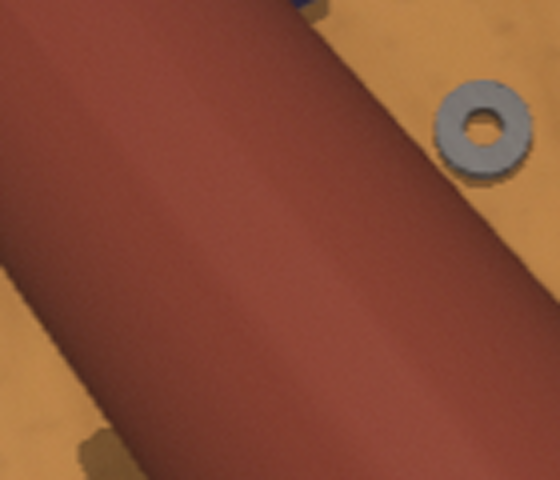

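The top view is blocked by the forearm. In the side view the bearing's right edge is at px 354, and 353.9 was predicted, so it's centred on the post. Lowering.

Call:
{"name": "send_rows", "arguments": {
  "targets": [
    {"x":0,"y":0.1,"z":1.5,"ax":0,"ay":0,"az":0,"grip":0.4},
    {"x":0,"y":0.1,"z":3,"ax":0,"ay":0,"az":0,"grip":0.4},
    {"x":0,"y":0.1,"z":4,"ax":0,"ay":0,"az":0,"grip":0.4},
    {"x":0,"y":0.1,"z":5,"ax":0,"ay":0,"az":0,"grip":0.4},
    {"x":0,"y":0.1,"z":6,"ax":0,"ay":0,"az":0,"grip":0.4},
    {"x":0,"y":0.1,"z":7,"ax":0,"ay":0,"az":0,"grip":0.4},
    {"x":0,"y":0.1,"z":7,"ax":0,"ay":0,"az":0,"grip":0.4},
    {"x":0,"y":0.1,"z":7,"ax":0,"ay":0,"az":0,"grip":0.4}
  ]
}}

```text
time: 4.92
position: [537.2, 473.0, 39.6]
ee_rot: [[-0.574, 0.819, -0.001], [0.819, 0.574, -0.001], [-0.0, -0.001, -1.0]]
force: [-0.1, -0.1, -0.2]
finger_gap: 45.3
grip_force: 25.0
```

Call:
{"name": "send_rows", "arguments": {
  "targets": [
    {"x":0,"y":0,"z":1,"ax":0,"ay":0,"az":0,"grip":0.4},
    {"x":0,"y":0,"z":1.8,"ax":0,"ay":0,"az":0,"grip":0.4},
    {"x":0,"y":0,"z":2.4,"ax":0,"ay":0,"az":0,"grip":0.4},
    {"x":0,"y":0,"z":2.7,"ax":0,"ay":0,"az":0,"grip":0.4},
    {"x":0,"y":0,"z":2.7,"ax":0,"ay":0,"az":0,"grip":0.4},
    {"x":0,"y":0,"z":2.7,"ax":0,"ay":0,"az":0,"grip":0.4},
    {"x":0,"y":0,"z":2.7,"ax":0,"ay":0,"az":0,"grip":0.4},
    {"x":0,"y":0,"z":2.7,"ax":0,"ay":0,"az":0,"grip":0.4}
  ]
}}

```text
time: 5.58
position: [537.7, 473.4, 13.7]
ee_rot: [[-0.574, 0.819, 0.0], [0.819, 0.574, 0.0], [0.0, 0.0, -1.0]]
force: [0.3, -0.3, -2.1]
finger_gap: 45.5
grip_force: 25.0
```

Call:
{"name": "send_rows", "arguments": {
  "targets": [
    {"x":0,"y":0,"z":0,"ax":0,"ay":0,"az":0,"grip":0.55},
    {"x":0,"y":0,"z":0,"ax":0,"ay":0,"az":0,"grip":0.65},
    {"x":0,"y":0,"z":0,"ax":0,"ay":0,"az":0,"grip":0.8},
    {"x":0,"y":0,"z":-2,"ax":0,"ay":0,"az":0,"grip":0.8},
    {"x":0,"y":0,"z":-5,"ax":0,"ay":0,"az":0,"grip":0.8},
    {"x":0,"y":0,"z":-8,"ax":0,"ay":0,"az":0,"grip":0.8},
    {"x":0,"y":0,"z":-11,"ax":0,"ay":0,"az":0,"grip":0.8},
    {"x":0,"y":0,"z":-11,"ax":0,"ay":0,"az":0,"grip":0.8}
  ]
}}

```text
time: 6.25
position: [540.3, 475.4, 131.0]
ee_rot: [[-0.573, 0.819, 0.007], [0.819, 0.573, 0.007], [0.002, 0.01, -1.0]]
force: [0.6, 0.6, 1.1]
finger_gap: 69.0
grip_force: 0.0
```

```bash
python3 go.py 586.7 317 110 35
```

```text
t 6.25 d_cm [-15.64  -5.3    2.02] rv [ 0.01  -0.002 -0.   ] q7 -0.07 gap 69.0
```

Call:
{"name": "send_rows", "arguments": {
  "targets": [
    {"x":-3,"y":-1,"z":0.4,"ax":0,"ay":0,"az":0,"grip":0.85},
    {"x":-6,"y":-2,"z":0.8,"ax":0,"ay":0,"az":0,"grip":0.85},
    {"x":-9,"y":-3,"z":1.2,"ax":0,"ay":0,"az":0,"grip":0.85},
    {"x":-12,"y":-4,"z":1.6,"ax":0,"ay":0,"az":0,"grip":0.85},
    {"x":-14.5,"y":-5,"z":2,"ax":0,"ay":0,"az":0,"grip":0.85},
    {"x":-15.6,"y":-5.2,"z":2,"ax":0,"ay":0,"az":0,"grip":0.85},
    {"x":-15.6,"y":-5.2,"z":2,"ax":0,"ay":0,"az":0,"grip":0.85},
    {"x":-15.6,"y":-5.2,"z":2,"ax":0,"ay":0,"az":0,"grip":0.85}
  ]
}}

```text
time: 6.92
position: [584.6, 316.2, 103.7]
ee_rot: [[-0.573, 0.82, 0.0], [0.82, 0.573, 0.001], [0.001, 0.001, -1.0]]
force: [-0.7, 1.3, 0.3]
finger_gap: 73.7
grip_force: 0.0
```

```bash
python3 go.py 586.7 317 5 35;  python3 - <<'E'
from h import *
im=eyes.get_image("side")
cv2.imwrite("pics/p2.png",cv2.resize(im[110:250,280:440],None,fx=4,fy=4,interpolation=2)[:,:,::-1])
E
```

```text
t 6.92 d_cm [-0.06  0.21  9.87] rv [ 0.001 -0.001 -0.001] q7 0.17 gap 73.7
```

View pics/p2.png

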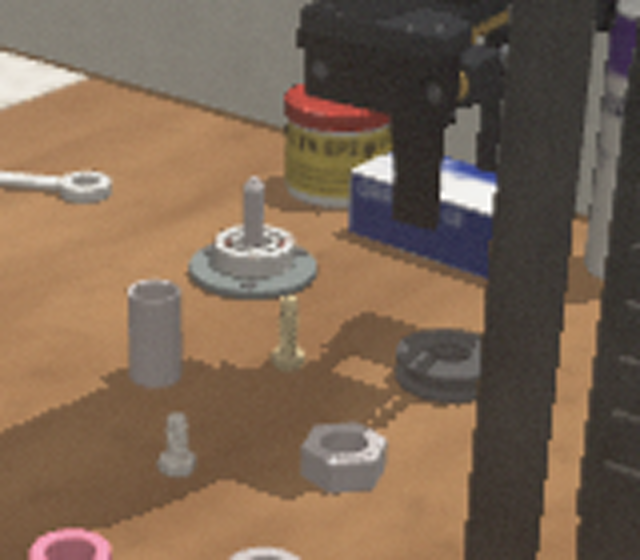

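The bearing sits flat on the foot plate, at crop (255,250). The pulley at (440,365) hasn't moved, and the gripper is over it. Descend and grip.

Call:
{"name": "send_rows", "arguments": {
  "targets": [
    {"x":0,"y":0.2,"z":2.5,"ax":0,"ay":0,"az":0,"grip":0.85},
    {"x":0,"y":0.2,"z":5,"ax":0,"ay":0,"az":0,"grip":0.85},
    {"x":0,"y":0.2,"z":7,"ax":0,"ay":0,"az":0,"grip":0.85},
    {"x":0,"y":0.2,"z":8.5,"ax":0,"ay":0,"az":0,"grip":0.85},
    {"x":0,"y":0.2,"z":9.8,"ax":0,"ay":0,"az":0,"grip":0.85},
    {"x":0,"y":0.2,"z":9.8,"ax":0,"ay":0,"az":0,"grip":0.85},
    {"x":0,"y":0.2,"z":9.8,"ax":0,"ay":0,"az":0,"grip":0.85},
    {"x":0,"y":0.2,"z":9.8,"ax":0,"ay":0,"az":0,"grip":0.85}
  ]
}}

```text
time: 7.63
position: [586.5, 317.9, 6.4]
ee_rot: [[-0.574, 0.819, 0.001], [0.819, 0.574, 0.001], [0.0, 0.002, -1.0]]
force: [-0.3, 0.0, -0.0]
finger_gap: 74.3
grip_force: 0.0
```

Call:
{"name": "send_rows", "arguments": {
  "targets": [
    {"x":0,"y":0,"z":0,"ax":0,"ay":0,"az":0,"grip":0.7},
    {"x":0,"y":0,"z":0,"ax":0,"ay":0,"az":0,"grip":0.6},
    {"x":0,"y":0,"z":0,"ax":0,"ay":0,"az":0,"grip":0.5},
    {"x":0,"y":0,"z":0,"ax":0,"ay":0,"az":0,"grip":0.5},
    {"x":0,"y":0,"z":0,"ax":0,"ay":0,"az":0,"grip":0.5},
    {"x":0,"y":0,"z":0,"ax":0,"ay":0,"az":0,"grip":0.5},
    {"x":0,"y":0,"z":0,"ax":0,"ay":0,"az":0,"grip":0.5},
    {"x":0,"y":0,"z":0,"ax":0,"ay":0,"az":0,"grip":0.5}
  ],
  "newtons": 25
}}

```text
time: 8.3
position: [586.3, 316.9, 6.0]
ee_rot: [[-0.574, 0.819, 0.0], [0.819, 0.574, 0.0], [0.0, 0.001, -1.0]]
force: [-1.8, -0.5, 5.9]
finger_gap: 54.6
grip_force: 25.0
```

```bash
python3 go.py 537 472.7 110 35
```

```text
t 8.3 d_cm [ 15.59   4.91 -10.4 ] rv [ 0.001 -0.    -0.   ] q7 0.19 gap 54.6
```

Call:
{"name": "send_rows", "arguments": {
  "targets": [
    {"x":0,"y":0,"z":-2,"ax":0,"ay":0,"az":0,"grip":0.5},
    {"x":0,"y":0,"z":-5,"ax":0,"ay":0,"az":0,"grip":0.5},
    {"x":0,"y":0,"z":-8,"ax":0,"ay":0,"az":0,"grip":0.5},
    {"x":0,"y":0,"z":-10.5,"ax":0,"ay":0,"az":0,"grip":0.5},
    {"x":1.5,"y":0.4,"z":-10.5,"ax":0,"ay":0,"az":0,"grip":0.5},
    {"x":4,"y":1.2,"z":-10.5,"ax":0,"ay":0,"az":0,"grip":0.5},
    {"x":6,"y":1.8,"z":-10.5,"ax":0,"ay":0,"az":0,"grip":0.5},
    {"x":8,"y":2.5,"z":-10.5,"ax":0,"ay":0,"az":0,"grip":0.5}
  ]
}}

```text
time: 8.97
position: [559.4, 398.0, 109.5]
ee_rot: [[-0.574, 0.819, -0.001], [0.819, 0.574, -0.0], [0.001, -0.001, -1.0]]
force: [1.0, -0.7, -1.2]
finger_gap: 54.4
grip_force: 25.0
```

Call:
{"name": "send_rows", "arguments": {
  "targets": [
    {"x":2,"y":0.6,"z":0,"ax":0,"ay":0,"az":0,"grip":0.5},
    {"x":4,"y":1.2,"z":0,"ax":0,"ay":0,"az":0,"grip":0.5},
    {"x":6,"y":1.9,"z":0,"ax":0,"ay":0,"az":0,"grip":0.5},
    {"x":7.2,"y":2.3,"z":0,"ax":0,"ay":0,"az":0,"grip":0.5},
    {"x":7.6,"y":2.4,"z":0,"ax":0,"ay":0,"az":0,"grip":0.5},
    {"x":7.6,"y":2.4,"z":0,"ax":0,"ay":0,"az":0,"grip":0.5},
    {"x":7.6,"y":2.4,"z":0,"ax":0,"ay":0,"az":0,"grip":0.5},
    {"x":7.6,"y":2.4,"z":0,"ax":0,"ay":0,"az":0,"grip":0.5}
  ]
}}

```text
time: 9.63
position: [537.8, 470.8, 110.3]
ee_rot: [[-0.572, 0.82, 0.0], [0.82, 0.572, -0.001], [-0.001, -0.0, -1.0]]
force: [-0.2, 0.0, -1.2]
finger_gap: 54.4
grip_force: 25.0
```

```bash
python3 go.py 537 472.7 60 35
```

```text
t 9.63 d_cm [0.21 0.05 5.03] rv [-0.     0.001 -0.002] q7 -0.06 gap 54.4
```

Call:
{"name": "send_rows", "arguments": {
  "targets": [
    {"x":0.2,"y":0,"z":0,"ax":0,"ay":0,"az":0,"grip":0.5},
    {"x":0.2,"y":0,"z":1.5,"ax":0,"ay":0,"az":0,"grip":0.5},
    {"x":0.2,"y":0,"z":3,"ax":0,"ay":0,"az":0,"grip":0.5},
    {"x":0.2,"y":0,"z":4,"ax":0,"ay":0,"az":0,"grip":0.5},
    {"x":0.2,"y":0,"z":5,"ax":0,"ay":0,"az":0,"grip":0.5},
    {"x":0.2,"y":0,"z":6,"ax":0,"ay":0,"az":0,"grip":0.5},
    {"x":0.2,"y":0,"z":6.5,"ax":0,"ay":0,"az":0,"grip":0.5},
    {"x":0.2,"y":0,"z":6.5,"ax":0,"ay":0,"az":0,"grip":0.5}
  ]
}}

```text
time: 10.3
position: [535.0, 473.7, 43.8]
ee_rot: [[-0.574, 0.819, -0.001], [0.819, 0.574, -0.002], [-0.0, -0.002, -1.0]]
force: [0.5, -0.8, -1.7]
finger_gap: 54.5
grip_force: 25.0
```

```bash
python3 go.py 537 472.7 27 35
```

```text
t 10.3 d_cm [-0.2   0.11  1.68] rv [-0.002  0.     0.   ] q7 -0.06 gap 54.5
```

Call:
{"name": "send_rows", "arguments": {
  "targets": [
    {"x":-0.2,"y":0.1,"z":0.5,"ax":0,"ay":0,"az":0,"grip":0.5},
    {"x":-0.2,"y":0.1,"z":1,"ax":0,"ay":0,"az":0,"grip":0.5},
    {"x":-0.2,"y":0.1,"z":1.4,"ax":0,"ay":0,"az":0,"grip":0.5},
    {"x":-0.2,"y":0.1,"z":1.7,"ax":0,"ay":0,"az":0,"grip":0.5},
    {"x":-0.2,"y":0.1,"z":1.7,"ax":0,"ay":0,"az":0,"grip":0.5},
    {"x":-0.2,"y":0.1,"z":1.7,"ax":0,"ay":0,"az":0,"grip":0.5},
    {"x":-0.2,"y":0.1,"z":1.7,"ax":0,"ay":0,"az":0,"grip":0.5},
    {"x":-0.2,"y":0.1,"z":1.7,"ax":0,"ay":0,"az":0,"grip":0.5}
  ]
}}

```text
time: 10.97
position: [537.6, 473.4, 28.7]
ee_rot: [[-0.574, 0.819, 0.0], [0.819, 0.574, 0.0], [0.0, 0.0, -1.0]]
force: [-0.0, -0.5, -1.6]
finger_gap: 55.0
grip_force: 25.0
```

Call:
{"name": "send_rows", "arguments": {
  "targets": [
    {"x":0,"y":0,"z":0,"ax":0,"ay":0,"az":0,"grip":0.65},
    {"x":0,"y":0,"z":0,"ax":0,"ay":0,"az":0,"grip":0.75},
    {"x":0,"y":0,"z":0,"ax":0,"ay":0,"az":0,"grip":0.8},
    {"x":0,"y":0,"z":-2,"ax":0,"ay":0,"az":0,"grip":0.8},
    {"x":0,"y":0,"z":-5,"ax":0,"ay":0,"az":0,"grip":0.75},
    {"x":0,"y":0,"z":-8,"ax":0,"ay":0,"az":0,"grip":0.7},
    {"x":0,"y":0,"z":-9,"ax":0,"ay":0,"az":0,"grip":0.7},
    {"x":0,"y":0,"z":-9,"ax":0,"ay":0,"az":0,"grip":0.7}
  ]
}}

```text
time: 11.63
position: [539.3, 474.6, 122.7]
ee_rot: [[-0.574, 0.819, 0.005], [0.819, 0.574, 0.005], [0.001, 0.006, -1.0]]
force: [-0.9, 0.5, -0.0]
finger_gap: 61.6
grip_force: 0.0
```

```bash
python3 go.py 425.2 165 110 35
```

```text
t 11.63 d_cm [-18.82 -27.11   1.08] rv [ 0.006 -0.001 -0.   ] q7 -0.07 gap 61.6
```

Call:
{"name": "send_rows", "arguments": {
  "targets": [
    {"x":-1.5,"y":-2.2,"z":0,"ax":0,"ay":0,"az":0,"grip":0.7},
    {"x":-3.5,"y":-5,"z":0,"ax":0,"ay":0,"az":0,"grip":0.7},
    {"x":-5.5,"y":-8,"z":0,"ax":0,"ay":0,"az":0,"grip":0.7},
    {"x":-7.5,"y":-11,"z":0,"ax":0,"ay":0,"az":0,"grip":0.7},
    {"x":-9.5,"y":-14,"z":0,"ax":0,"ay":0,"az":0,"grip":0.7},
    {"x":-11.5,"y":-17,"z":0,"ax":0,"ay":0,"az":0,"grip":0.7},
    {"x":-13.5,"y":-20,"z":0,"ax":0,"ay":0,"az":0,"grip":0.7},
    {"x":-13.5,"y":-20,"z":0,"ax":0,"ay":0,"az":0,"grip":0.7}
  ]
}}

```text
time: 12.3
position: [448.9, 240.8, 117.0]
ee_rot: [[-0.569, 0.822, -0.003], [0.822, 0.569, -0.003], [-0.001, -0.004, -1.0]]
force: [0.7, -0.2, 0.2]
finger_gap: 61.0
grip_force: 0.0
```

```bash
python3 go.py 425.2 165 90 35
```

```text
t 12.3 d_cm [-4.88 -6.25  2.73] rv [-0.004  0.    -0.006] q7 0.08 gap 61.0
```

Call:
{"name": "send_rows", "arguments": {
  "targets": [
    {"x":-1.5,"y":-2,"z":0,"ax":0,"ay":0,"az":0,"grip":0.7},
    {"x":-3,"y":-4,"z":0.5,"ax":0,"ay":0,"az":0,"grip":0.7},
    {"x":-4.5,"y":-5.8,"z":1.5,"ax":0,"ay":0,"az":0,"grip":0.7},
    {"x":-4.9,"y":-6.3,"z":2.5,"ax":0,"ay":0,"az":0,"grip":0.7},
    {"x":-4.9,"y":-6.3,"z":4,"ax":0,"ay":0,"az":0,"grip":0.7},
    {"x":-4.9,"y":-6.3,"z":5,"ax":0,"ay":0,"az":0,"grip":0.7},
    {"x":-4.9,"y":-6.3,"z":5,"ax":0,"ay":0,"az":0,"grip":0.7},
    {"x":-4.9,"y":-6.3,"z":5,"ax":0,"ay":0,"az":0,"grip":0.7}
  ]
}}

```text
time: 12.97
position: [427.2, 171.8, 67.7]
ee_rot: [[-0.574, 0.819, -0.001], [0.819, 0.574, -0.001], [-0.0, -0.002, -1.0]]
force: [-1.0, 0.3, 0.5]
finger_gap: 61.0
grip_force: 0.0
```

```bash
python3 go.py 425.2 165 5.5 35;  python3 - <<'E'
from h import *
im=eyes.get_image("side")
cv2.imwrite("pics/p3.png",cv2.resize(im[130:280,270:430],None,fx=4,fy=4,interpolation=2)[:,:,::-1])
E
```

```text
t 12.97 d_cm [-0.44 -0.55  6.22] rv [-0.002  0.     0.001] q7 0.18 gap 61.0
```

View pics/p3.png

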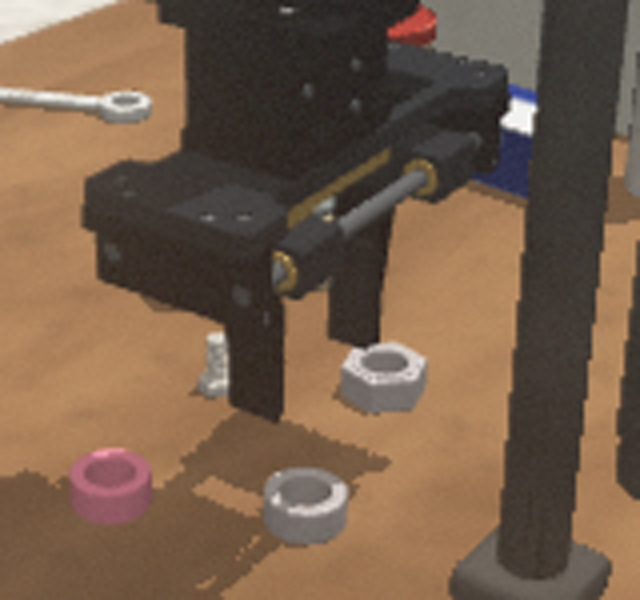

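The gripper is over the sleeve at crop (305,505), with the pink ring and the post leg both clear. Correct sideways and descend.

Call:
{"name": "send_rows", "arguments": {
  "targets": [
    {"x":-0.4,"y":-0.5,"z":0,"ax":0,"ay":0,"az":0,"grip":0.7},
    {"x":-0.4,"y":-0.5,"z":1.5,"ax":0,"ay":0,"az":0,"grip":0.7},
    {"x":-0.4,"y":-0.5,"z":3,"ax":0,"ay":0,"az":0,"grip":0.7},
    {"x":-0.4,"y":-0.5,"z":4.5,"ax":0,"ay":0,"az":0,"grip":0.7},
    {"x":-0.4,"y":-0.5,"z":5.5,"ax":0,"ay":0,"az":0,"grip":0.7},
    {"x":-0.4,"y":-0.5,"z":6.2,"ax":0,"ay":0,"az":0,"grip":0.7},
    {"x":-0.4,"y":-0.5,"z":6.2,"ax":0,"ay":0,"az":0,"grip":0.7},
    {"x":-0.4,"y":-0.5,"z":6.2,"ax":0,"ay":0,"az":0,"grip":0.7}
  ]
}}

```text
time: 13.68
position: [425.9, 165.5, 6.6]
ee_rot: [[-0.574, 0.819, -0.0], [0.819, 0.574, -0.0], [-0.0, -0.0, -1.0]]
force: [-0.5, -1.0, 0.7]
finger_gap: 60.9
grip_force: 0.0
```

Call:
{"name": "send_rows", "arguments": {
  "targets": [
    {"x":0,"y":0,"z":0,"ax":0,"ay":0,"az":0,"grip":0.5},
    {"x":0,"y":0,"z":0,"ax":0,"ay":0,"az":0,"grip":0.4},
    {"x":0,"y":0,"z":0,"ax":0,"ay":0,"az":0,"grip":0.3},
    {"x":0,"y":0,"z":0,"ax":0,"ay":0,"az":0,"grip":0.3},
    {"x":0,"y":0,"z":0,"ax":0,"ay":0,"az":0,"grip":0.3},
    {"x":0,"y":0,"z":0,"ax":0,"ay":0,"az":0,"grip":0.3},
    {"x":0,"y":0,"z":0,"ax":0,"ay":0,"az":0,"grip":0.3},
    {"x":0,"y":0,"z":0,"ax":0,"ay":0,"az":0,"grip":0.3}
  ],
  "newtons": 25
}}

```text
time: 14.35
position: [425.9, 165.5, 6.6]
ee_rot: [[-0.574, 0.819, -0.0], [0.819, 0.574, 0.0], [0.0, -0.0, -1.0]]
force: [-2.0, -0.6, 6.1]
finger_gap: 35.5
grip_force: 25.0
```

```bash
python3 go.py 537 472.7 120 35
```

```text
t 14.35 d_cm [ 18.79  26.72 -11.34] rv [-0. -0.  0.] q7 0.24 gap 35.5
```

Call:
{"name": "send_rows", "arguments": {
  "targets": [
    {"x":0,"y":0,"z":-2,"ax":0,"ay":0,"az":0,"grip":0.3},
    {"x":0,"y":0,"z":-5,"ax":0,"ay":0,"az":0,"grip":0.3},
    {"x":0,"y":0,"z":-8,"ax":0,"ay":0,"az":0,"grip":0.3},
    {"x":0,"y":0,"z":-11,"ax":0,"ay":0,"az":0,"grip":0.3},
    {"x":1.5,"y":2.1,"z":-11.4,"ax":0,"ay":0,"az":0,"grip":0.3},
    {"x":3.5,"y":5,"z":-11.4,"ax":0,"ay":0,"az":0,"grip":0.3},
    {"x":5.5,"y":7.8,"z":-11.4,"ax":0,"ay":0,"az":0,"grip":0.3},
    {"x":7.5,"y":10.7,"z":-11.4,"ax":0,"ay":0,"az":0,"grip":0.3}
  ]
}}

```text
time: 15.02
position: [470.8, 289.9, 120.5]
ee_rot: [[-0.573, 0.819, 0.0], [0.819, 0.573, 0.001], [0.001, 0.001, -1.0]]
force: [0.8, 0.2, -0.4]
finger_gap: 35.3
grip_force: 25.0
```

Call:
{"name": "send_rows", "arguments": {
  "targets": [
    {"x":2,"y":2.9,"z":0,"ax":0,"ay":0,"az":0,"grip":0.3},
    {"x":4,"y":5.8,"z":0,"ax":0,"ay":0,"az":0,"grip":0.3},
    {"x":6,"y":8.6,"z":0,"ax":0,"ay":0,"az":0,"grip":0.3},
    {"x":8,"y":11.4,"z":0,"ax":0,"ay":0,"az":0,"grip":0.3},
    {"x":10,"y":14.2,"z":0,"ax":0,"ay":0,"az":0,"grip":0.3},
    {"x":11.3,"y":16,"z":0,"ax":0,"ay":0,"az":0,"grip":0.3},
    {"x":11.3,"y":16,"z":0,"ax":0,"ay":0,"az":0,"grip":0.3},
    {"x":11.3,"y":16,"z":0,"ax":0,"ay":0,"az":0,"grip":0.3}
  ]
}}

```text
time: 15.68
position: [536.1, 473.6, 118.9]
ee_rot: [[-0.575, 0.818, -0.001], [0.818, 0.575, -0.001], [-0.001, -0.002, -1.0]]
force: [-0.5, -0.6, -2.5]
finger_gap: 34.8
grip_force: 25.0
```

```bash
python3 go.py 537 472.7 80 35
```

```text
t 15.68 d_cm [-0.13  0.02  3.89] rv [-0.002  0.001  0.002] q7 -0.06 gap 34.8
```

Call:
{"name": "send_rows", "arguments": {
  "targets": [
    {"x":-0.1,"y":0,"z":1,"ax":0,"ay":0,"az":0,"grip":0.3},
    {"x":-0.1,"y":0,"z":2.5,"ax":0,"ay":0,"az":0,"grip":0.3},
    {"x":-0.1,"y":0,"z":3.5,"ax":0,"ay":0,"az":0,"grip":0.3},
    {"x":-0.1,"y":0,"z":4.3,"ax":0,"ay":0,"az":0,"grip":0.3},
    {"x":-0.1,"y":0,"z":5,"ax":0,"ay":0,"az":0,"grip":0.3},
    {"x":-0.1,"y":0,"z":5.7,"ax":0,"ay":0,"az":0,"grip":0.3},
    {"x":-0.1,"y":0,"z":5.7,"ax":0,"ay":0,"az":0,"grip":0.3},
    {"x":-0.1,"y":0,"z":5.7,"ax":0,"ay":0,"az":0,"grip":0.3}
  ]
}}

```text
time: 16.35
position: [537.2, 471.7, 63.1]
ee_rot: [[-0.574, 0.819, -0.0], [0.819, 0.574, -0.0], [-0.0, -0.0, -1.0]]
force: [0.2, 0.2, -0.6]
finger_gap: 35.5
grip_force: 25.0
```

```bash
python3 go.py 537 472.7 44 35
```

```text
t 16.35 d_cm [0.09 0.04 1.91] rv [-0.  0.  0.] q7 -0.05 gap 35.5
```

Call:
{"name": "send_rows", "arguments": {
  "targets": [
    {"x":0.1,"y":0,"z":0.6,"ax":0,"ay":0,"az":0,"grip":0.3},
    {"x":0.1,"y":0,"z":1.2,"ax":0,"ay":0,"az":0,"grip":0.3},
    {"x":0.1,"y":0,"z":1.6,"ax":0,"ay":0,"az":0,"grip":0.3},
    {"x":0.1,"y":0,"z":1.9,"ax":0,"ay":0,"az":0,"grip":0.3},
    {"x":0.1,"y":0,"z":2.0,"ax":0,"ay":0,"az":0,"grip":0.3},
    {"x":0.1,"y":0,"z":2.0,"ax":0,"ay":0,"az":0,"grip":0.3},
    {"x":0.1,"y":0,"z":2.0,"ax":0,"ay":0,"az":0,"grip":0.3},
    {"x":0.1,"y":0,"z":2.0,"ax":0,"ay":0,"az":0,"grip":0.3}
  ]
}}

```text
time: 17.02
position: [536.8, 472.7, 43.5]
ee_rot: [[-0.574, 0.819, 0.0], [0.819, 0.574, 0.0], [-0.0, 0.0, -1.0]]
force: [0.9, 0.2, -0.6]
finger_gap: 35.7
grip_force: 25.0
```

Call:
{"name": "send_rows", "arguments": {
  "targets": [
    {"x":0,"y":0,"z":0,"ax":0,"ay":0,"az":0,"grip":0.45},
    {"x":0,"y":0,"z":0,"ax":0,"ay":0,"az":0,"grip":0.55},
    {"x":0,"y":0,"z":0,"ax":0,"ay":0,"az":0,"grip":0.65},
    {"x":0,"y":0,"z":-2,"ax":0,"ay":0,"az":0,"grip":0.65},
    {"x":0,"y":0,"z":-5,"ax":0,"ay":0,"az":0,"grip":0.65},
    {"x":0,"y":0,"z":-8,"ax":0,"ay":0,"az":0,"grip":0.65},
    {"x":0,"y":0,"z":-8,"ax":0,"ay":0,"az":0,"grip":0.65},
    {"x":0,"y":0,"z":-8,"ax":0,"ay":0,"az":0,"grip":0.65}
  ]
}}

```text
time: 17.68
position: [537.9, 473.6, 126.0]
ee_rot: [[-0.574, 0.819, 0.003], [0.819, 0.574, 0.003], [0.001, 0.004, -1.0]]
force: [0.2, -0.0, -1.1]
finger_gap: 56.2
grip_force: 0.0
```

```bash
python3 go.py 499 250.5 110 20
```

```text
t 17.68 d_cm [-16.04 -15.99   1.52] rv [ 0.004 -0.001  0.262] q7 -0.06 gap 56.2
```

Call:
{"name": "send_rows", "arguments": {
  "targets": [
    {"x":-2,"y":-2,"z":0.2,"ax":0,"ay":0,"az":0.05,"grip":0.65},
    {"x":-4.5,"y":-4.5,"z":0.4,"ax":0,"ay":0,"az":0.1,"grip":0.65},
    {"x":-7,"y":-7,"z":0.6,"ax":0,"ay":0,"az":0.15,"grip":0.65},
    {"x":-9.5,"y":-9.5,"z":0.8,"ax":0,"ay":0,"az":0.2,"grip":0.65},
    {"x":-12,"y":-12,"z":1,"ax":0,"ay":0,"az":0.262,"grip":0.65},
    {"x":-14.5,"y":-14.5,"z":1.2,"ax":0,"ay":0,"az":0.262,"grip":0.65},
    {"x":-15.9,"y":-15.9,"z":1.5,"ax":0,"ay":0,"az":0.262,"grip":0.65},
    {"x":-15.9,"y":-15.9,"z":1.5,"ax":0,"ay":0,"az":0.262,"grip":0.65}
  ]
}}

```text
time: 18.35
position: [496.8, 245.4, 107.1]
ee_rot: [[-0.337, 0.942, -0.002], [0.942, 0.337, -0.003], [-0.002, -0.003, -1.0]]
force: [0.1, 0.4, 0.3]
finger_gap: 56.7
grip_force: 0.0
```

Call:
{"name": "send_rows", "arguments": {
  "targets": [
    {"x":0,"y":0,"z":0,"ax":0,"ay":0,"az":0,"grip":0.65},
    {"x":0,"y":0,"z":2,"ax":0,"ay":0,"az":0,"grip":0.65},
    {"x":0,"y":0,"z":4,"ax":0,"ay":0,"az":0,"grip":0.65},
    {"x":0,"y":0,"z":5,"ax":0,"ay":0,"az":0,"grip":0.65},
    {"x":0,"y":0,"z":5,"ax":0,"ay":0,"az":0,"grip":0.65},
    {"x":0,"y":0,"z":5,"ax":0,"ay":0,"az":0,"grip":0.65},
    {"x":0,"y":0,"z":5,"ax":0,"ay":0,"az":0,"grip":0.65},
    {"x":0,"y":0,"z":5,"ax":0,"ay":0,"az":0,"grip":0.65}
  ]
}}

```text
time: 19.02
position: [498.3, 251.8, 59.3]
ee_rot: [[-0.342, 0.94, 0.001], [0.94, 0.342, 0.001], [0.0, 0.001, -1.0]]
force: [0.6, -0.6, -0.4]
finger_gap: 56.3
grip_force: 0.0
```

```bash
python3 go.py 499 250.5 6 20;  python3 - <<'E'
from h import *
im=eyes.get_image("side")
cv2.imwrite("pics/p4.png",cv2.resize(im[130:280,270:430],None,fx=4,fy=4,interpolation=2)[:,:,::-1])
E
```

```text
t 19.02 d_cm [-0.15  0.01  5.33] rv [ 0.001 -0.     0.   ] q7 -0.07 gap 56.3
```

View pics/p4.png

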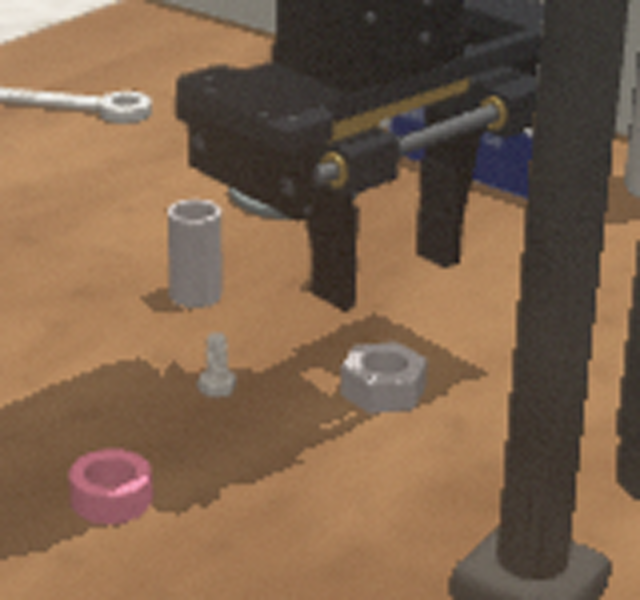

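The gripper is above the nut at crop (385,375) with its jaws square to the flats. The bolt at (215,365) still stands. Descend and grip.

Call:
{"name": "send_rows", "arguments": {
  "targets": [
    {"x":-0.1,"y":0,"z":1.5,"ax":0,"ay":0,"az":0,"grip":0.65},
    {"x":-0.1,"y":0,"z":3,"ax":0,"ay":0,"az":0,"grip":0.65},
    {"x":-0.1,"y":0,"z":4.3,"ax":0,"ay":0,"az":0,"grip":0.65},
    {"x":-0.1,"y":0,"z":5.3,"ax":0,"ay":0,"az":0,"grip":0.65},
    {"x":-0.1,"y":0,"z":5.3,"ax":0,"ay":0,"az":0,"grip":0.65},
    {"x":-0.1,"y":0,"z":5.3,"ax":0,"ay":0,"az":0,"grip":0.65},
    {"x":-0.1,"y":0,"z":5.3,"ax":0,"ay":0,"az":0,"grip":0.65},
    {"x":-0.1,"y":0,"z":5.3,"ax":0,"ay":0,"az":0,"grip":0.65}
  ]
}}

```text
time: 19.73
position: [498.6, 250.7, 6.3]
ee_rot: [[-0.342, 0.94, 0.001], [0.94, 0.342, 0.001], [0.0, 0.001, -1.0]]
force: [0.8, -0.8, 0.3]
finger_gap: 56.4
grip_force: 0.0
```

Call:
{"name": "send_rows", "arguments": {
  "targets": [
    {"x":0,"y":0,"z":0,"ax":0,"ay":0,"az":0,"grip":0.5},
    {"x":0,"y":0,"z":0,"ax":0,"ay":0,"az":0,"grip":0.4},
    {"x":0,"y":0,"z":0,"ax":0,"ay":0,"az":0,"grip":0.3},
    {"x":0,"y":0,"z":0,"ax":0,"ay":0,"az":0,"grip":0.3},
    {"x":0,"y":0,"z":0,"ax":0,"ay":0,"az":0,"grip":0.3},
    {"x":0,"y":0,"z":0,"ax":0,"ay":0,"az":0,"grip":0.3},
    {"x":0,"y":0,"z":0,"ax":0,"ay":0,"az":0,"grip":0.3},
    {"x":0,"y":0,"z":0,"ax":0,"ay":0,"az":0,"grip":0.3}
  ],
  "newtons": 25
}}

```text
time: 20.4
position: [498.0, 250.3, 5.5]
ee_rot: [[-0.342, 0.94, -0.0], [0.94, 0.342, 0.0], [0.0, 0.0, -1.0]]
force: [-1.5, -0.4, 2.6]
finger_gap: 35.6
grip_force: 25.0
```

```bash
python3 go.py 537 472.7 120 35
```

```text
t 20.4 d_cm [ 19.57  11.27 -11.45] rv [ 0.    -0.    -0.262] q7 -0.04 gap 35.6
```

Call:
{"name": "send_rows", "arguments": {
  "targets": [
    {"x":0,"y":0,"z":-2,"ax":0,"ay":0,"az":0,"grip":0.3},
    {"x":0,"y":0,"z":-5,"ax":0,"ay":0,"az":0,"grip":0.3},
    {"x":0,"y":0,"z":-8,"ax":0,"ay":0,"az":0,"grip":0.3},
    {"x":0,"y":0,"z":-11,"ax":0,"ay":0,"az":0,"grip":0.3},
    {"x":2,"y":1.2,"z":-11.5,"ax":0,"ay":0,"az":0,"grip":0.3},
    {"x":4.5,"y":2.6,"z":-11.5,"ax":0,"ay":0,"az":0,"grip":0.3},
    {"x":7,"y":4,"z":-11.5,"ax":0,"ay":0,"az":0,"grip":0.3},
    {"x":9.5,"y":5.5,"z":-11.5,"ax":0,"ay":0,"az":0,"grip":0.3}
  ]
}}

```text
time: 21.07
position: [517.2, 359.5, 120.4]
ee_rot: [[-0.342, 0.94, -0.0], [0.94, 0.342, 0.0], [0.0, 0.0, -1.0]]
force: [-0.4, -0.2, -0.3]
finger_gap: 35.9
grip_force: 25.0
```

Call:
{"name": "send_rows", "arguments": {
  "targets": [
    {"x":2.5,"y":1.5,"z":0,"ax":0,"ay":0,"az":0,"grip":0.3},
    {"x":5,"y":2.9,"z":0,"ax":0,"ay":0,"az":0,"grip":0.3},
    {"x":7.5,"y":4.3,"z":0,"ax":0,"ay":0,"az":0,"grip":0.3},
    {"x":9.2,"y":5.3,"z":0,"ax":0,"ay":0,"az":0,"grip":0.3},
    {"x":10,"y":5.8,"z":0,"ax":0,"ay":0,"az":0,"grip":0.3},
    {"x":10,"y":5.8,"z":0,"ax":0,"ay":0,"az":0,"grip":0.3},
    {"x":10,"y":5.8,"z":0,"ax":0,"ay":0,"az":0,"grip":0.3},
    {"x":10,"y":5.8,"z":0,"ax":0,"ay":0,"az":0,"grip":0.3}
  ]
}}

```text
time: 21.73
position: [538.0, 470.2, 120.2]
ee_rot: [[-0.34, 0.94, -0.0], [0.94, 0.34, -0.001], [-0.001, -0.0, -1.0]]
force: [-0.4, 0.2, -0.9]
finger_gap: 35.5
grip_force: 25.0
```

```bash
python3 go.py 537 472.7 68 20;  python3 - <<'E'
from h import *
im=eyes.get_image("side")
cv2.imwrite("pics/p5.png",cv2.resize(im[90:230,280:430],None,fx=4,fy=4,interpolation=2)[:,:,::-1])
E
```

```text
t 21.73 d_cm [ 0.27 -0.01  5.22] rv [-0.     0.001 -0.002] q7 -0.3 gap 35.5
```

View pics/p5.png

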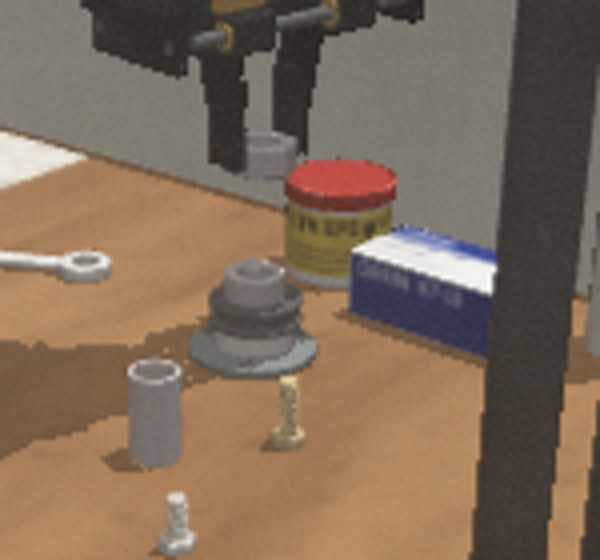

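The three-part stack is seated at crop (253,300). The nut is held at crop (270,155) and may sit slightly right of the post axis, so I'll measure that before lowering.

Run:
```python
from h import *
im=eyes.get_image("side");s=arm.read_state();print(s["position"].round(1))
print("pred nut c",proj("side",[*s["position"][:2],s["position"][2]+2.5]).round(1),"axis",proj("side",[537,472.7,122.5]).round(1))
P=s["position"];Y=np.array([.94,.342,0]);X=np.array([-.342,.94,0])
for k in range(6):
    a=np.radians(30+60*k);c=P+20.8*(np.cos(a)*Y+np.sin(a)*X);print(proj("side",[c[0],c[1],P[2]+10.5]).round(1),end=" ")
print()
print(im[122:136,334:358].mean(2).astype(int))
```

```text
[538.1 470.4 120.7]
pred nut c [344.3 128.8] axis [343.4 128.8]
[347.3 122.6] [338.3 123.1] [335.1 125.9] [341.2 128.2] [350.6 127.7] [353.5 124.8] 
[[ 48  49  50  50  46  46  45  49 117 122 120 120  92  87  70  66  54  48
   50  53  47  47  46 115]
 [ 49  48  49  50  45  47  52 112 127 128 125 126 122 127 128 131 107  69
   50  49  53  45  44 115]
 [ 46  48  44  44  49  45  48  81 106 112 112 111 114 116 109 110 129 129
  131 110  65  46  44 114]
 [ 44  48  44  46  46  50  50  72 103 110 109 113 114 108 105 109 121 136
  128 120  74  47  46 115]
 [ 49  49  47  48  49  50  48  86 125 126 122 121 119 121 126 129 135 125
  120 103  77  51  45 118]
 [ 51  44  52  49  49  46  47  87 127 133 132 123 120 157 128 126 126 123
  103  98  66  52  48 120]
 [ 50  51  51  46  48  45  52  72 111 113 113 113 113 120 114 112 115 108
  101  96  62 109 116 122]
 [ 47  48  46  49  42  44  49  74 106 111 111 112 107 111 109 109 109 105
  100  97 113 124 124 121]
 [ 50  49  51  50  52  47  53  72 108 112 112 111 110 112 111 111 114 106
   99 100 117 122  90 118]
 [114  60  48  50  46  49  50  76 109 114 114 113 111 110 113 112 112 105
   99  95 110 117 110 112]
 [120 114  74  54  48  48  67  86 108 114 113 113 111 111 112 112 114 107
   99 101 110 111 114 116]
 [121 119 115 114  87  84 100 103 111 112 111 112 113 112 113 111 111 102
  103 111 113 113 114 112]
 [122 123 121 120 117 117 118  95 112 113  95  93  94  94  80  80 118 104
   95 110 111 112 115 114]
 [120 119 120 122 121 123 123 114 119 120 120 116 121 116 118 117 120  81
   99 110 107 114 114 114]]
```

The nut's right edge is at px 353.8, and 353.5 was predicted, so it's centred in the jaws. I'll shift 2.5 mm along tool x and lower.

Call:
{"name": "send_rows", "arguments": {
  "targets": [
    {"x":0.25,"y":0,"z":0,"ax":0,"ay":0,"az":0,"grip":0.3},
    {"x":0.25,"y":0,"z":1.5,"ax":0,"ay":0,"az":0,"grip":0.3},
    {"x":0.25,"y":0,"z":3,"ax":0,"ay":0,"az":0,"grip":0.3},
    {"x":0.25,"y":0,"z":4,"ax":0,"ay":0,"az":0,"grip":0.3},
    {"x":0.25,"y":0,"z":4.7,"ax":0,"ay":0,"az":0,"grip":0.3},
    {"x":0.25,"y":0,"z":4.7,"ax":0,"ay":0,"az":0,"grip":0.3},
    {"x":0.25,"y":0,"z":4.7,"ax":0,"ay":0,"az":0,"grip":0.3},
    {"x":0.25,"y":0,"z":4.7,"ax":0,"ay":0,"az":0,"grip":0.3}
  ]
}}

```text
time: 22.5
position: [537.1, 474.8, 74.2]
ee_rot: [[-0.342, 0.94, 0.001], [0.94, 0.342, 0.001], [0.0, 0.001, -1.0]]
force: [-0.3, -0.1, -0.6]
finger_gap: 35.9
grip_force: 25.0
```

```bash
python3 go.py 537 472.7 58.5 20
```

```text
t 22.5 d_cm [-0.19 -0.08  1.57] rv [ 0.001 -0.    -0.   ] q7 -0.3 gap 35.9
```

Call:
{"name": "send_rows", "arguments": {
  "targets": [
    {"x":-0.15,"y":0,"z":0.3,"ax":0,"ay":0,"az":0,"grip":0.3},
    {"x":-0.15,"y":0,"z":0.6,"ax":0,"ay":0,"az":0,"grip":0.3},
    {"x":-0.15,"y":0,"z":0.9,"ax":0,"ay":0,"az":0,"grip":0.3},
    {"x":-0.15,"y":0,"z":1.2,"ax":0,"ay":0,"az":0,"grip":0.3},
    {"x":-0.15,"y":0,"z":1.5,"ax":0,"ay":0,"az":0,"grip":0.3},
    {"x":-0.15,"y":0,"z":1.6,"ax":0,"ay":0,"az":0,"grip":0.3},
    {"x":-0.15,"y":0,"z":1.6,"ax":0,"ay":0,"az":0,"grip":0.3},
    {"x":-0.15,"y":0,"z":1.6,"ax":0,"ay":0,"az":0,"grip":0.3}
  ]
}}

```text
time: 23.17
position: [537.1, 473.2, 57.5]
ee_rot: [[-0.342, 0.94, -0.0], [0.94, 0.342, 0.0], [0.0, -0.0, -1.0]]
force: [-1.7, -0.6, 2.8]
finger_gap: 35.6
grip_force: 25.0
```

Call:
{"name": "send_rows", "arguments": {
  "targets": [
    {"x":0,"y":0,"z":0,"ax":0,"ay":0,"az":0,"grip":0.45},
    {"x":0,"y":0,"z":0,"ax":0,"ay":0,"az":0,"grip":0.55},
    {"x":0,"y":0,"z":0,"ax":0,"ay":0,"az":0,"grip":0.65},
    {"x":0,"y":0,"z":0,"ax":0,"ay":0,"az":0,"grip":0.65},
    {"x":0,"y":0,"z":-2,"ax":0,"ay":0,"az":0,"grip":0.65},
    {"x":0,"y":0,"z":-5,"ax":0,"ay":0,"az":0,"grip":0.65},
    {"x":0,"y":0,"z":-8,"ax":0,"ay":0,"az":0,"grip":0.65},
    {"x":0,"y":0,"z":-8,"ax":0,"ay":0,"az":0,"grip":0.65}
  ]
}}

```text
time: 23.83
position: [539.8, 475.0, 144.3]
ee_rot: [[-0.342, 0.94, 0.007], [0.94, 0.342, 0.006], [0.004, 0.008, -1.0]]
force: [0.8, 0.7, 1.6]
finger_gap: 55.9
grip_force: 0.0
```

```bash
python3 - <<'E'
from h import *
im=eyes.get_image("side")
cv2.imwrite("pics/p6.png",cv2.resize(im[90:230,280:430],None,fx=4,fy=4,interpolation=2)[:,:,::-1])
print(proj("side",[537,472.7,69]),proj("side",[537,472.7,52]))
E
```

```text
[343.14747357 151.12558704] [343.05559832 157.98806793]
```

View pics/p6.png

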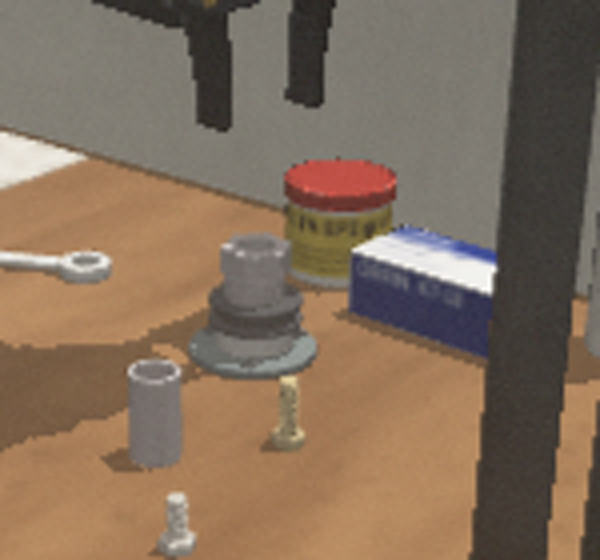

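The stack is complete: the nut is centred at crop (256,258) with its top where it should be, it's level, and the bolts and tall sleeve are standing. Let the arm settle, then hand in.

Call:
{"name": "send_rows", "arguments": {
  "targets": [
    {"x":0,"y":0,"z":-1,"ax":0,"ay":0,"az":0,"grip":0.65},
    {"x":0,"y":0,"z":-1,"ax":0,"ay":0,"az":0,"grip":0.65},
    {"x":0,"y":0,"z":-1,"ax":0,"ay":0,"az":0,"grip":0.65},
    {"x":0,"y":0,"z":-1,"ax":0,"ay":0,"az":0,"grip":0.65},
    {"x":0,"y":0,"z":-1,"ax":0,"ay":0,"az":0,"grip":0.65},
    {"x":0,"y":0,"z":-1,"ax":0,"ay":0,"az":0,"grip":0.65},
    {"x":0,"y":0,"z":-1,"ax":0,"ay":0,"az":0,"grip":0.65},
    {"x":0,"y":0,"z":-1,"ax":0,"ay":0,"az":0,"grip":0.65}
  ]
}}

```text
time: 24.55
position: [537.1, 473.1, 147.0]
ee_rot: [[-0.342, 0.94, -0.0], [0.94, 0.342, -0.0], [-0.0, -0.0, -1.0]]
force: [0.0, 0.4, 0.1]
finger_gap: 56.6
grip_force: 0.0
```

```bash
python3 -c "
from workcell import hand_in
print(hand_in())"
```

```text
the job is handed in; nothing more can be done
None
```

The bearing, pulley, short sleeve and nut are stacked on the post in that order and handed in at about 24.6 s; the last side view showed them level and centred, with both bolts and the tall sleeve still standing, but no verdict came back.

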